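# Fit the V anvil into the keyed socket of the force-test stand

## Task

Take the V-grooved anvil from the wooden rack, set it key-down in the round socket on the base of the force-test stand, and turn it under light pressure until its key finds the slot and it drops fully home; then let go of it. Do not force it down, and leave the other two anvils and the other things on the bench where they are.

Things in the scene. Friction and masses are not known exactly. Their poses are not given: they have to be found in the camera images.
- anvil_vee: The anvil to fit, plain steel, 0.21 to 0.42 kg: a round body 40 mm in diameter with two ridges on top forming a V groove. Origin: centre of its key's underside; z up. Key: 0 to 8 mm up, one straight bar 38 mm long (along y), 8 mm wide, foot chamfered 1 mm. Body: 8 to 52 mm, flat shoulder at 8, its edge chamfered 2 by 3 mm. Ridges: 52 to 64 mm. Starts in the rack, origin 14 mm above the bench.
- vee_grip (a point): Point on the V anvil's axis 45 mm above its origin, where its round body (40 mm across) can be gripped from above at any yaw. Keep the fingertips at least 24 mm above the anvil's origin so that they clear the socket when it drops home. The key fits the slot either way round, so half a turn covers all angles.
- anvil_flat: Another anvil, same body and key, with a flat-topped stub 32 mm across on top (64 mm overall). Stands in the rack; leave it. Origin under its key.
- anvil_cone: Another anvil, same body and key, with a pointed cone on top (68 mm overall). Stands in the rack; leave it. Origin under its key.
- rack: Wooden rack fixed to the bench, 84 mm (x) by 320 mm (y, its length) by 22 mm high, with one groove 16 mm wide along its whole length, its bottom 10 mm above the bench. The three anvils stand along it, 105 mm apart, in any order. Origin: centre of its underside.
- stand: Force-test stand fixed to the bench. Origin: under the centre of its square base plate, 200 by 200 mm, top 32 mm above the bench. A round steel socket, 70 mm outside, is on the middle of the plate. Column 48 mm thick, rising to 450 mm, its axis 165 mm from the origin along -y; its carriage and gauge (from 200 to 370 mm up on the origin's side) stay beyond 137 mm along -y.
- rim (a point): Centre of the socket's mouth, 58 mm above the bench. Round bore 43 mm in diameter, 14 mm deep down to the floor at point seat. The socket is too stiff to be turned by the anvil. With the key off the slot the anvil stands on its key, its shoulder 6 mm below this rim; with the key in the slot it drops 8 mm further until its shoulder meets the bore's floor, 14 mm below the rim.
- seat (a point): Point on the socket's axis at the bore's floor, 44 mm above the bench. One straight slot, 10.7 mm wide and 9 mm deep, crosses the whole floor through the axis. Its direction is NOT given by this point or by the stand: it is at any angle. Key off the slot: the anvil's origin is level with this point; key home: 8 mm below it. The key enters within about 0.06 rad of the slot and 1.3 mm of the axis.
- tape_measure: Orange tape measure, 60 by 85 by 36 mm, loose, on the bench. Leave it. Origin: centre of underside.
- pocket_gauge: Grey hand-held force gauge lying flat, 50 by 205 by 34 mm, loose, on the bench. Leave it. Origin: under the middle of its body.
- weight: Brass calibration weight, 38 mm diameter, 55 mm tall, standing loose near a corner of the stand's base plate. Leave it. Origin: centre of underside.
- adaptor: Small dark steel threaded adaptor, 28 mm diameter, 30 mm tall, standing loose near another corner of the stand's base plate. Leave it. Origin: centre of underside.
Things that resemble listed ones, but are neither listed nor needed, are in the scene too. What is shaped like the anvil_vee but blue or red is not meant.

How it is judged:
By the outcome, as a careful person would: the job done as asked, in the order asked, and still so for the second after the job is handed in, with the robot touching nothing.
It also fails if it takes over 67 s, if anything falls off the work surface, if the arm or the gripper's body presses on something with over 40 N, if the wrist force passes 120 N, or if a joint passes its speed limit or range.

## Robot

A 6-joint arm with a two-finger parallel gripper is mounted at the origin on the work surface. World frame = base frame: x ahead of the robot, y to its left, z up, the work surface at z = 0. Lengths are in mm, angles in rad, forces in N, time in s.
With the tool pointing down it reaches from about 350 to 975 mm from the base axis. Payload 17.4 kg.
Tool frame: the origin (TCP) lies midway between the tips of the shut fingers; the grasp point (between the pads) lies 19 mm behind it; x points along the fingers, y is the direction in which the jaws open and shut, and the axes are right-handed (so a half turn about x gives the same grasp; the last joint's range is limited). The gripper opens to 85 mm and grips with 20 to 120 N. Pads are 22 mm wide; open, the fingers measure 114 mm over their backs; the gripper's body (76 mm by 85 mm) begins 54 mm behind the grasp point. The pads swing forward as they close: fully open they stand 13 mm farther back than shut.
Start: joints at [-1.387, 0.116, 1.442, -0, 1.584, -0.038], TCP at [148.48, -658.473, 231.303] pointing down, gripper open.
Joint ranges: [-2.83, 2.83], [-0.83, 2.19], [0.07, 2.5], [-1.14, 4.28], [0.01, 3], [-2.97, 2.97]. Speed limits (rad/s): [1.89, 1.89, 2.22, 3.14, 3.14, 3.14].

## Interface

Orientations are given as a unit quaternion [x, y, z, w].
In Python, from cell import bot, capture gives the robot as it stands.
- The arm moves only by the shell command python3 -m pendant 'ROWS' [FORCE]. ROWS is JSON, a list that holds one entry, the list of rows, each a list of 7 numbers: the closure, from -1 (fully open) to 1 (shut), then the shift along the world's x, y, z in m, then the turn, a rotation vector about the world's x, y, z in degrees. In form: [[[grip, dx, dy, dz, rx, ry, rz], ...]]. A call has 1 to 8 rows; each row shifts and turns the pose as measured when the row begins; what a row does not reach is not made up. A row lasts 1/12 s, in which the tool goes at most 41.7 mm and 7.16 degrees, less where a joint would pass 70% of its speed; a pose out of reach is approached as far as the arm can. A call with a gripper value outside its range is refused whole. The fingers move at their own pace and stop on an object; FORCE is the grip in N (left out, the last holds). Time passes only in rows, so rows that do not move let the fingers close. It gives the time, the measured TCP pose, the force and the opening at its end, in the units of the state.
- bot.get_obs(): the state, without advancing time (a new reading comes with each control period).
- capture(name): name is "side" or "top"; returns a dict with "color" (420x560x3 uint8, red, green, blue), "vfov" (degrees; the focal length in pixels is half the picture's height over the tangent of half this angle, whatever the lens; pixels are square), "cx", "cy" (the principal point, pixels), "position" and "attitude" of the camera in the world. Camera axes: x right, y up, looking along -z (the intrinsics and any distortion apply to the point x, -y, -z); pixel columns grow to the right and rows downward; lengths in mm; the calibration is good to about 2 mm. A picture is of the moment at which its call begins. There is no depth.
- bot.sign_off(): hands the job in, once; it reports no verdict.
The state is a dict: "clock": time; "joint_pos": joint angles; "dq": joint speeds; "joint_torque": joint torques, N m; "ee_pos": TCP position; "orientation": TCP orientation; "contact_force": force on the tool from outside, world axes, zero at the start; "moment": the same for the moment, N m; "grip_width": opening from 0.0 (shut) to 1.0 (fully open).
Only numpy, scipy, OpenCV 4.12 (cv2) and the standard library are available. Lean on these libraries where they do the work, as an engineer would, in place of code of your own. Each camera call takes 0.05 s, during which the arm holds its last target. There are 200 camera calls.

## Working session

There is one attempt and no reset: what is moved stays moved. The work goes in short steps, Python scripts to look and compute and a shell command to move; the robot and the scene stay as the last step left them, time stands still between calls to the robot, and variables do not carry over. Pictures are saved under pics/ and viewed, about 8 in all and at most 12, crops included, and the job is handed in when it is done.

```bash
ls; mkdir -p pics
python3 - <<'E'
from cell import bot,capture
import cv2,numpy as np
print(bot.get_obs())
for n in("top","side"):
    c=capture(n); print({k:v for k,v in c.items() if k!="color"})
    cv2.imwrite(f"pics/{n}0.png",cv2.cvtColor(c["color"],cv2.COLOR_RGB2BGR))
E
```

```text
pics
{'clock': 0.0, 'joint_pos': array([-1.38677750e+00,  1.16515121e-01,  1.44223845e+00,  2.67065310e-06,
        1.58396647e+00, -3.78194986e-02]), 'dq': array([ 1.99279951e-04, -3.85696829e-04,  9.01359784e-05,  5.77395835e-04,
       -1.28003598e-03,  2.36774801e-04]), 'joint_torque': array([-1.64606892e-03, -7.31974626e+01, -6.32499790e+01, -1.43658372e-04,
        6.09691953e-03,  1.92099776e-06]), 'ee_pos': array([ 148.46406506, -658.29783909,  230.55916198]), 'orientation': array([-0.70273317, -0.07866856,  0.70278951, -0.07787337]), 'contact_force': array([-0.43173618, -0.39708003,  0.15051316]), 'moment': array([-0.06320223, -0.05542953, -0.04784364]), 'grip_width': 1.0023275051940923}
{'vfov': 47.00303215270181, 'cx': 284.7867486543973, 'cy': 215.59559499705466, 'position': array([488.15940987, 140.76858738, 972.13344385]), 'attitude': array([-0.04900017,  0.04688488,  0.70739767, -0.70355478])}
{'vfov': 51.81604881104134, 'cx': 282.9223103077653, 'cy': 202.66710211620625, 'position': array([419.82683964, 657.89019419, 626.96234762]), 'attitude': array([-0.06273141,  0.37640297,  0.90897669, -0.16777051])}
```

View pics/top0.png

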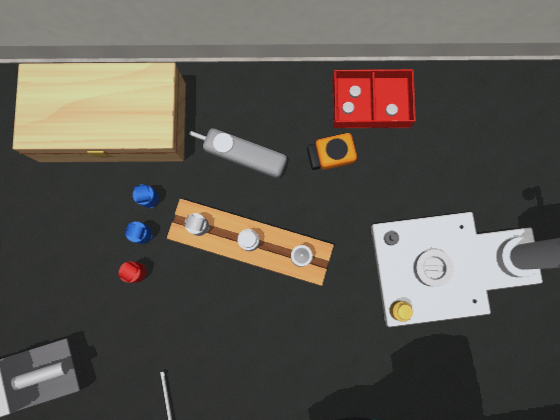

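View pics/side0.png

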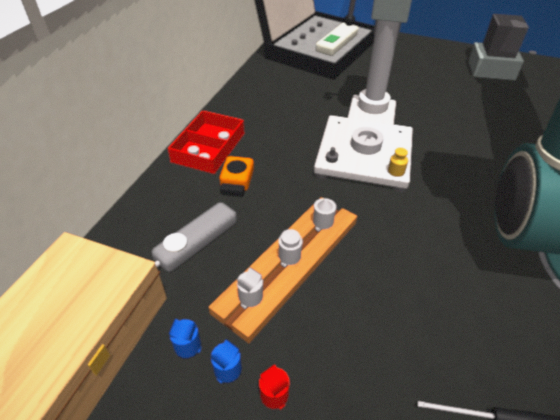

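Top view: the V anvil is at about (196,223), the flat one at (248,239) and the cone at (301,255). The socket is at about (433,266), and its slot is visible. The side view agrees, with the V anvil at (250,288). Next I'll enlarge both spots and measure.

```bash
cat > h.py <<'E'
import numpy as np,cv2
from scipy.spatial.transform import Rotation as R
from cell import bot,capture
def ray(c,u,v):
    f=210/np.tan(np.radians(c["vfov"])/2)
    d=R.from_quat(c["attitude"]).apply([(u-c["cx"])/f,-(v-c["cy"])/f,-1.]); return d
def onz(c,u,v,z):
    d=ray(c,u,v); p=np.array(c["position"]); return p+d*(z-p[2])/d[2]
def proj(c,P):
    f=210/np.tan(np.radians(c["vfov"])/2)
    q=R.from_quat(c["attitude"]).inv().apply(np.array(P)-c["position"]); return c["cx"]+f*q[0]/-q[2], c["cy"]-f*q[1]/-q[2]
def tri(c1,a,c2,b):
    p,q=np.array(c1["position"]),np.array(c2["position"]);d,e=ray(c1,*a),ray(c2,*b)
    s,t=np.linalg.lstsq(np.c_[d,-e],q-p,rcond=None)[0]; x,y=p+s*d,q+t*e
    return (x+y)/2,np.linalg.norm(x-y)
def crop(c,u,v,r,k):
    im=cv2.cvtColor(c["color"],cv2.COLOR_RGB2BGR)[v-r:v+r,u-r:u+r]; return cv2.resize(im,None,fx=k,fy=k,interpolation=cv2.INTER_CUBIC)
E
python3 - <<'E'
from h import *
t=capture("top");s=capture("side")
im=np.vstack([np.hstack([crop(t,196,223,20,10),crop(t,433,266,28,400/56)]),np.hstack([crop(s,250,288,28,400/56),crop(s,368,140,28,400/56)])])
cv2.imwrite("pics/crop1.png",cv2.resize(im,(600,600)))
print("rot top",R.from_quat(t["attitude"]).as_matrix().round(3))
# rack by colour in top
hsv=cv2.cvtColor(t["color"],cv2.COLOR_RGB2HSV)
m=cv2.inRange(hsv,(8,120,60),(20,255,255)); m[:, :165]=0;m[:195]=0;m[290:]=0;m[:,340:]=0
cs,_=cv2.findContours(cv2.morphologyEx(m,cv2.MORPH_CLOSE,np.ones((25,25))),cv2.RETR_EXTERNAL,cv2.CHAIN_APPROX_NONE)
r=cv2.minAreaRect(max(cs,key=cv2.contourArea)); b=np.array([onz(t,u,v,22)for u,v in cv2.boxPoints(r)])
print(r,b.round(1).tolist(),np.linalg.norm(np.diff(b,axis=0),axis=1),b.mean(0))
# plate
m=cv2.inRange(t["color"],(150,150,150),(255,255,255));m[:,:365]=0;m[:205]=0;m[335:]=0;m[:,495:]=0
cs,_=cv2.findContours(cv2.morphologyEx(m,cv2.MORPH_CLOSE,np.ones((9,9))),cv2.RETR_EXTERNAL,cv2.CHAIN_APPROX_NONE)
for z,(u,v) in [(32,(372,225)),(32,(473,212)),(32,(490,314)),(32,(386,326)),(58,(434,267)),(64,(196,223)),(64,(248,239)),(68,(301,255))]: print(u,v,onz(t,u,v,z).round(1))
print(tri(t,(434,267),s,(368,137)),tri(t,(196,222),s,(250,281)))
E
```

```text
rot top [[-0.005  0.991 -0.135]
 [-1.    -0.006 -0.003]
 [-0.003  0.135  0.991]]
((250.12283325195312, 241.1678466796875), (162.63455200195312, 43.175106048583984), 16.927513122558594) [[574.3, 378.0, 22.0], [656.9, 355.2, 22.0], [560.5, 46.3, 22.0], [480.2, 72.3, 22.0]] [ 85.72132495 323.60886571  84.46276374] [567.97493535 212.93093935  22.        ]
372 225 [597.  -27.4  32. ]
473 212 [ 621.6 -226.5   32. ]
490 314 [ 424.7 -247.5   32. ]
386 326 [403.3 -48.4  32. ]
434 267 [ 513.8 -137.    58. ]
196 223 [599.  311.5  64. ]
248 239 [568.  212.8  64. ]
301 255 [537.1 113.2  68. ]
(array([ 512.45546944, -138.42851201,   53.88358048]), np.float64(2.9394048320936075)) (array([599.29246863, 311.04111093,  64.51012131]), np.float64(3.0917468096990754))
```

View pics/crop1.png

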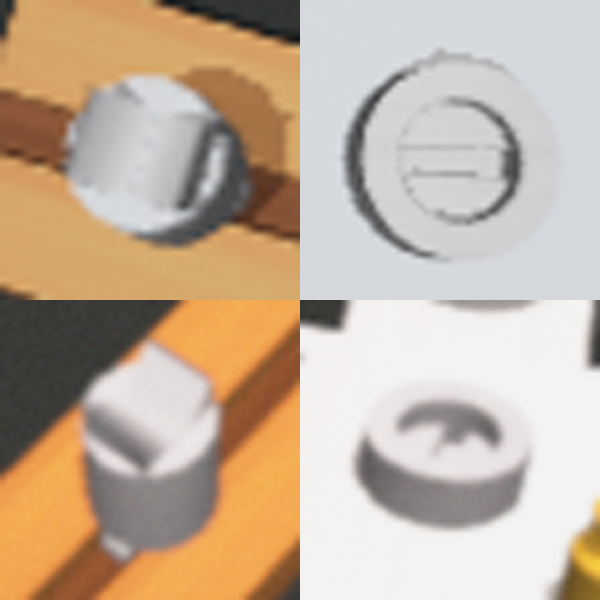

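The V-anvil is the left one in the top view, and the slot runs nearly along the image row, which is world y. Rack size checks out (about 323 x 85 mm). With the shoulder on the rack top, the anvil's body top is at z=66. Next I'll refine the numbers and check the tool axes.

Run:
```python
from h import *
t=capture("top");s=capture("side")
print(R.from_quat(bot.get_obs()["orientation"]).as_matrix().round(3))
# V anvil: grey (unsaturated) pixels on rack
for c,n,(u0,v0) in((t,"t",(196,223)),(s,"s",(250,288))):
    hsv=cv2.cvtColor(c["color"],cv2.COLOR_RGB2HSV); m=cv2.inRange(hsv,(0,0,60),(180,70,255))
    w=np.zeros_like(m); w[v0-26:v0+26,u0-24:u0+24]=255
    k,l,st,ce=cv2.connectedComponentsWithStats(m&w); i=l[v0,u0]; print(n,st[i],ce[i])
# predicted outline extents for candidate (597.5,311)
a=np.linspace(0,2*np.pi,90)
for X,Y in((597.5,311),(599,313)):
  for c,n in((t,"t"),(s,"s")):
    P=np.array([proj(c,(X+20*np.cos(q),Y+20*np.sin(q),z)) for q in a for z in (25,66)]); print(X,Y,n,P.min(0).round(1),P.max(0).round(1))
# slot edges, socket ellipse
g=cv2.cvtColor(t["color"],cv2.COLOR_RGB2GRAY)[252:280,418:448]
G=cv2.resize(g,None,fx=8,fy=8,interpolation=cv2.INTER_CUBIC)
for L in cv2.createLineSegmentDetector().detect(G)[0][:,0]/8:
    if np.hypot(L[2]-L[0],L[3]-L[1])>6:
        p,q=onz(t,L[0]+418-.44,L[1]+252-.44,44),onz(t,L[2]+418-.44,L[3]+252-.44,44); d=q-p
        print(L.round(1),p[:2].round(1),q[:2].round(1),np.degrees(np.arctan2(d[1],d[0]))%180)
print(proj(t,(513,-138,58)),proj(s,(513,-138,58)))
for X,Y in((513.5,-138),):
  for c in(t,s):
   for r,z in((35,58),(21.5,58)):
    P=np.array([proj(c,(X+r*np.cos(q),Y+r*np.sin(q),z)) for q in a]); print(r,P.min(0).round(1),P.max(0).round(1))
```

```text
[[-0.     0.22  -0.976]
 [ 0.    -0.976 -0.22 ]
 [-1.    -0.    -0.   ]]
t [184 213  26  23 430] [196.3255814  223.99302326]
s [226 262  37  47 919] [247.64744287 285.7508161 ]
597.5 311 t [185.5 213.2] [210.  236.2]
597.5 311 s [237.1 270. ] [263.5 306.1]
599 313 t [184.4 212.4] [209.  235.4]
599 313 s [235.7 270.7] [262.2 306.8]
[5.4 1.  0.7 5.7] [ 541.8 -121.3] [ 532.9 -112. ] 133.93416044788506
[21.4 25.6 26.2 20.6] [ 494.9 -149.7] [ 504.3 -159.4] 134.0302848826933
[27.1 22.4 22.4 26.8] [ 500.9 -160.9] [ 492.6 -151.6] 131.53386639875748
[25.1 10.5 20.3  6.5] [ 523.4 -158.3] [ 531.3 -149.4] 48.503630004532376
[ 9.5 17.8 19.9 17.8] [ 509.8 -127.7] [ 509.6 -147.7] 89.57932299583548
[19.6 19.1  8.2 19. ] [ 507.3 -147. ] [ 507.5 -125.2] 89.24336136923723
(np.float64(434.5531962851185), np.float64(267.4240029275002)) (np.float64(367.32845614488673), np.float64(135.4396766438885))
35 [415.9 248.5] [453.2 286. ]
21.5 [423.1 255.7] [446.  278.7]
35 [351.2 126.1] [383.1 145.1]
21.5 [357.3 129.6] [376.9 141.3]
```

Socket is at about (512.4, -138), with the slot at about 89.3° from x. The V anvil is at about (598, 312), with its key along the rack at about 73°. I'll move above it with the jaws turned +60°, so they close across the rack.

```bash
python3 -m pendant '[[[-1,0.014,0.0304,-0.001,0,0,1.9],[-1,0.014,0.0304,-0.001,0,0,1.9],[-1,0.014,0.0304,-0.001,0,0,1.9],[-1,0.014,0.0304,-0.001,0,0,1.9],[-1,0.014,0.0304,-0.001,0,0,1.9],[-1,0.014,0.0304,-0.001,0,0,1.9],[-1,0.014,0.0304,-0.001,0,0,1.9],[-1,0.014,0.0304,-0.001,0,0,1.9]]]' 60
python3 -m pendant '[[[-1,0.014,0.0304,-0.001,0,0,1.9],[-1,0.014,0.0304,-0.001,0,0,1.9],[-1,0.014,0.0304,-0.001,0,0,1.9],[-1,0.014,0.0304,-0.001,0,0,1.9],[-1,0.014,0.0304,-0.001,0,0,1.9],[-1,0.014,0.0304,-0.001,0,0,1.9],[-1,0.014,0.0304,-0.001,0,0,1.9],[-1,0.014,0.0304,-0.001,0,0,1.9]]]'
python3 -m pendant '[[[-1,0.014,0.0304,-0.001,0,0,1.9],[-1,0.014,0.0304,-0.001,0,0,1.9],[-1,0.014,0.0304,-0.001,0,0,1.9],[-1,0.014,0.0304,-0.001,0,0,1.9],[-1,0.014,0.0304,-0.001,0,0,1.9],[-1,0.014,0.0304,-0.001,0,0,1.9],[-1,0.014,0.0304,-0.001,0,0,1.9],[-1,0.014,0.0304,-0.001,0,0,1.9]]]'
cat > st.py <<'E'
from h import *
def st():
    o=bot.get_obs(); M=R.from_quat(o["orientation"]).as_matrix()
    print("t%.2f"%o["clock"],"tcp",o["ee_pos"].round(1),"jaw",round(np.degrees(np.arctan2(M[1,1],M[0,1]))%180,1),"xax",M[:,0].round(3),"F",o["contact_force"].round(1),"M",o["moment"].round(2),"w",round(85*o["grip_width"],1),"j6",o["joint_pos"][5].round(2))
if __name__=="__main__": st()
E
python3 st.py
```

```text
clock: 0.97
ee_pos: [260.1, -408.7, 219.1]
orientation: [-0.685, -0.173, 0.686, -0.171]
contact_force: [0.7, 0.2, 0.3]
grip_width: 0.998
clock: 1.63
ee_pos: [373.7, -152.8, 211.7]
orientation: [0.656, 0.264, -0.655, 0.265]
contact_force: [0.9, -0.7, 0.8]
grip_width: 0.998
clock: 2.3
ee_pos: [487.9, 105.3, 205.4]
orientation: [0.615, 0.352, -0.61, 0.355]
contact_force: [0.7, -0.7, 0.4]
grip_width: 0.999
t2.30 tcp [487.9 105.3 205.4] jaw 150.0 xax [ 0.009 -0.    -1.   ] F [ 0.7 -0.7  0.4] M [-0.03 -0.04 -0.01] w 84.9 j6 0.69
```

```bash
python3 -m pendant '[[[-1,0.014,0.026,-0.001,0,0,1.6],[-1,0.014,0.026,-0.001,0,0,1.6],[-1,0.014,0.026,-0.001,0,0,1.6],[-1,0.014,0.026,-0.001,0,0,1.6],[-1,0.014,0.026,-0.001,0,0,1.6],[-1,0.014,0.026,-0.001,0,0,1.6],[-1,0.014,0.026,-0.001,0,0,1.6],[-1,0.012,0.024,-0.001,0,0,1.6]]]'
python3 -m pendant '[[[-1,0,0,0,0,0,0],[-1,0,0,0,0,0,0]]]'
python3 st.py
```

```text
clock: 2.97
ee_pos: [601.3, 325.6, 196.2]
orientation: [0.569, 0.423, -0.563, 0.426]
contact_force: [0.8, 0.3, 0.3]
grip_width: 1.003
clock: 3.13
ee_pos: [602.3, 329.9, 194.2]
orientation: [0.567, 0.425, -0.562, 0.427]
contact_force: [0.8, 0.3, -1.0]
grip_width: 1.0
t3.13 tcp [602.3 329.9 194.2] jaw 164.0 xax [ 0.007  0.002 -1.   ] F [ 0.8  0.3 -1. ] M [-0.01 -0.   -0.01] w 85.0 j6 0.74
```

```bash
python3 -m pendant '[[[-1,-0.002,-0.009,-0.02,0,0.4,-1],[-1,-0.002,-0.009,-0.02,0,0,0],[-1,0,0,-0.02,0,0,0],[-1,0,0,-0.015,0,0,0],[-1,0,0,0,0,0,0]]]'
python3 - <<'E'
from st import *
st()
t=capture("top");s=capture("side")
x,y,_=bot.get_obs()["ee_pos"]
im=np.hstack([crop(t,200,223,35,5),crop(s,250,280,35,5)]); cv2.imwrite("pics/c2.png",im)
E
```

```text
clock: 3.55
ee_pos: [597.2, 309.0, 117.9]
orientation: [0.57, 0.42, -0.568, 0.42]
contact_force: [-0.1, -0.5, -0.6]
grip_width: 1.003
t3.55 tcp [597.2 309.  117.9] jaw 162.8 xax [ 0.002  0.003 -1.   ] F [-0.1 -0.5 -0.6] M [-0.03  0.07 -0.01] w 85.3 j6 0.74
```

View pics/c2.png

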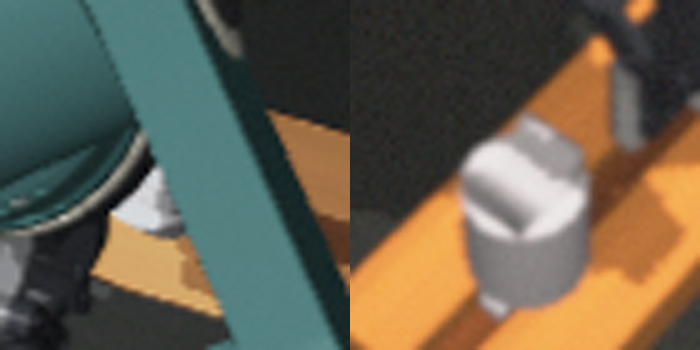

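The jaws stand clear of the anvil on both sides, and the key end shows at crop (495,300). I'll descend and read the key's direction from it.

```bash
python3 - <<'E'
from st import *
s=capture("side")
for z in(14,18,22): print(onz(s,244,305,z).round(1))
print(proj(s,(598,312,66)),proj(s,(556.6,321.6,131)),proj(s,(637.8,296.4,131)))
E
python3 -m pendant '[[[-1,0.001,0.002,-0.02,0,0,0],[-1,0,0,-0.02,0,0,0],[-1,0,0,-0.015,0,0,0],[-1,0,0,-0.01,0,0,0],[-1,0,0,-0.003,0,0,0],[-1,0,0,0,0,0,0]]]' 
python3 st.py
```

```text
[604.1 325.7  14. ]
[602.9 327.9  18. ]
[601.7 330.   22. ]
(np.float64(249.49856273233146), np.float64(280.97616468458205)) (np.float64(271.80074205117864), np.float64(268.49626205481604)) (np.float64(227.34903960223232), np.float64(239.55535968090555))
clock: 4.2
ee_pos: [602.8, 313.2, 60.9]
orientation: [0.576, 0.419, -0.562, 0.421]
contact_force: [-0.1, -0.2, 0.1]
grip_width: 1.0
t4.20 tcp [602.8 313.2  60.9] jaw 162.8 xax [ 0.017  0.01  -1.   ] F [-0.1 -0.2  0.1] M [0.01 0.01 0.  ] w 85.0 j6 0.74
```

```bash
python3 -m pendant '[[[-1,-0.005,-0.001,-0.005,-0.5,1,0],[-1,0,0,-0.005,0,0,0],[-1,0,0,0,0,0,0]]]' 
python3 st.py
```

```text
clock: 4.45
ee_pos: [598.0, 312.5, 52.3]
orientation: [0.569, 0.42, -0.569, 0.419]
contact_force: [0.4, 0.4, 0.3]
grip_width: 1.0
t4.45 tcp [598.  312.5  52.3] jaw 162.8 xax [ 0.     0.001 -1.   ] F [0.4 0.4 0.3] M [-0.01 -0.01 -0.02] w 85.0 j6 0.74
```

```bash
python3 -m pendant '[[[-1,0,0,-0.008,0,0.1,0],[-1,0,0,-0.005,0,0,0],[-1,-0.001,0,-0.001,0,0,0],[-1,0,0,0,0,0,0]]]' 
python3 st.py
python3 -m pendant '[[[0,0,0,0,0,0,0],[0,0,0,0,0,0,0],[0,0,0,0,0,0,0],[0,0,0,0,0,0,0],[0,0,0,0,0,0,0]]]' 
python3 st.py
```

```text
clock: 4.78
ee_pos: [597.3, 312.7, 37.6]
orientation: [0.569, 0.42, -0.569, 0.419]
contact_force: [-0.0, 0.8, -0.3]
grip_width: 1.002
t4.78 tcp [597.3 312.7  37.6] jaw 162.8 xax [-0.001  0.002 -1.   ] F [-0.   0.8 -0.3] M [-0.04  0.02  0.  ] w 85.1 j6 0.74
clock: 5.2
ee_pos: [597.4, 312.8, 38.0]
orientation: [0.569, 0.42, -0.569, 0.419]
contact_force: [0.3, 0.3, -0.4]
grip_width: 0.496
t5.20 tcp [597.4 312.8  38. ] jaw 162.8 xax [-0.001  0.002 -1.   ] F [ 0.3  0.3 -0.4] M [-0.02  0.01  0.  ] w 42.2 j6 0.74
```

```bash
python3 -m pendant '[[[1,0,0,0,0,0,0],[1,0,0,0,0,0,0],[1,0,0,0,0,0,0],[1,0,0,0,0,0,0]]]' 60
python3 st.py
python3 -m pendant '[[[1,0,0,0.005,0,0,0],[1,0,0,0.01,0,0,0],[1,0,0,0.02,0,0,0],[1,0,0,0.03,0,0,0],[1,0,0,0.03,0,0,0],[1,0,0,0.02,0,0,0],[1,0,0,0.01,0,0,0],[1,0,0,0,0,0,0]]]'
python3 - <<'E'
from st import *
st()
s=capture("side");u,v=map(int,proj(s,bot.get_obs()["ee_pos"])); print(u,v)
cv2.imwrite("pics/c3.png",crop(s,u,v,40,10))
E
```

```text
clock: 5.53
ee_pos: [597.5, 312.9, 38.5]
orientation: [0.57, 0.42, -0.569, 0.419]
contact_force: [0.8, 0.6, 0.1]
grip_width: 0.451
t5.53 tcp [597.5 312.9  38.5] jaw 162.8 xax [ 0.     0.002 -1.   ] F [0.8 0.6 0.1] M [ 0.04 -0.02  0.02] w 38.3 j6 0.74
clock: 6.2
ee_pos: [594.9, 311.5, 170.2]
orientation: [-0.568, -0.421, 0.57, -0.419]
contact_force: [-0.2, 0.0, -2.9]
grip_width: 0.452
t6.20 tcp [594.9 311.5 170.2] jaw 162.8 xax [-0.005 -0.    -1.   ] F [-0.2  0.  -2.9] M [-0.03 -0.    0.04] w 38.4 j6 0.74
248 238
```

View pics/c3.png

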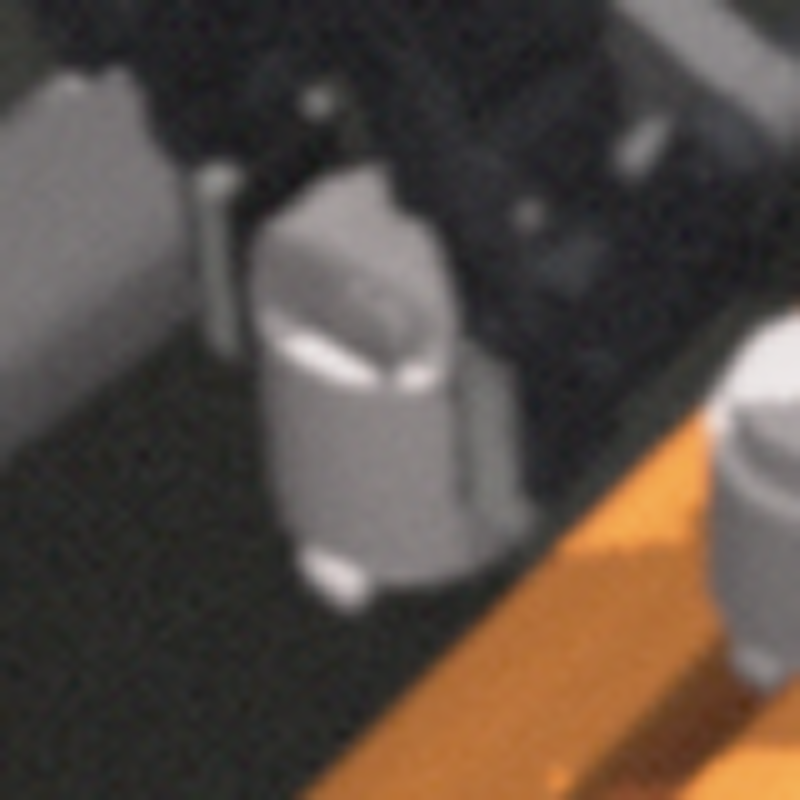

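The V anvil is held squarely (opening 38 mm, about 3 N), with its key end visible at crop (335,578). I'll carry it to above the socket and turn about 6° on the way, leaving about 10° for the turning search.

```bash
python3 - <<'E'
from st import *
s=capture("side");p=onz(s,241.5,255.8,149.7);e=bot.get_obs()["ee_pos"];d=p-e;print(p.round(1),d[:2].round(1),np.degrees(np.arctan2(d[1],d[0])))
E
python3 -m pendant '[[[1,-0.004,-0.02,0,0,0,0],[1,-0.005,-0.03,0,0,0,0],[1,-0.005,-0.03,0,0,0,0.5],[1,-0.005,-0.03,0,0,0,0.5],[1,-0.005,-0.03,0,0,0,0.5],[1,-0.005,-0.03,0,0,0,0.5],[1,-0.005,-0.03,0,0,0,0.5],[1,-0.005,-0.03,0,0,0,0.5]]]' 
python3 st.py
python3 -m pendant '[[[1,-0.005,-0.03,0,0,0,0.5],[1,-0.005,-0.03,0,0,0,0.5],[1,-0.005,-0.03,0,0,0,0.5],[1,-0.005,-0.025,0,0,0,0.5],[1,-0.005,-0.02,0,0,0,0.5],[1,-0.005,-0.01,0,0,0,0.5],[1,0,0,0,0,0,0]]]' 
python3 st.py
```

```text
[598.6 329.4 149.7] [ 4.3 18.1] 76.72805884341625
clock: 6.97
ee_pos: [547.3, 76.4, 149.2]
orientation: [-0.547, -0.441, 0.565, -0.433]
contact_force: [1.7, -0.4, -3.4]
grip_width: 0.447
t6.97 tcp [547.3  76.4 149.2] jaw 166.4 xax [-0.028 -0.007 -1.   ] F [ 1.7 -0.4 -3.4] M [-0.02 -0.1   0.04] w 38.0 j6 0.33
clock: 7.55
ee_pos: [508.4, -79.9, 135.0]
orientation: [-0.53, -0.459, 0.558, -0.443]
contact_force: [-0.4, 1.1, -2.8]
grip_width: 0.448
t7.55 tcp [508.4 -79.9 135. ] jaw 169.3 xax [-0.046 -0.008 -0.999] F [-0.4  1.1 -2.8] M [ 0.01 -0.08 -0.01] w 38.0 j6 -0.01
```

```bash
python3 -m pendant '[[[1,0.001,-0.015,0.002,0.2,-1.3,0],[1,0.001,-0.018,0.002,0.2,-1.3,0],[1,0.001,-0.012,0.001,0,0,0],[1,0.001,-0.005,0,0,0,0],[1,0,0,0,0,0,0]]]' 
python3 st.py
```

```text
clock: 7.97
ee_pos: [510.5, -130.1, 133.3]
orientation: [-0.543, -0.454, 0.546, -0.448]
contact_force: [-1.1, 1.3, -3.2]
grip_width: 0.451
t7.97 tcp [ 510.5 -130.1  133.3] jaw 169.2 xax [-0.008  0.003 -1.   ] F [-1.1  1.3 -3.2] M [-0.03 -0.09  0.  ] w 38.3 j6 -0.11
```

```bash
python3 -m pendant '[[[1,0.002,-0.006,-0.01,-0.2,-0.4,0],[1,0,-0.002,-0.01,0,0,0],[1,0,0,-0.01,0,0,0],[1,0,0,0,0,0,0],[1,0,0,0,0,0,0]]]'
python3 - <<'E'
from st import *
st()
s=capture("side");t=capture("top")
u,v=map(int,proj(s,(512.4,-138,66))); a,b=map(int,proj(t,(512.4,-138,66))); print(u,v,a,b)
cv2.imwrite("pics/c4.png",np.hstack([crop(s,u,v,30,12),crop(t,a,b,30,12)]))
E
```

```text
clock: 8.38
ee_pos: [512.5, -135.3, 99.2]
orientation: [-0.543, -0.453, 0.546, -0.449]
contact_force: [-0.7, 0.1, -2.6]
grip_width: 0.449
t8.38 tcp [ 512.5 -135.3   99.2] jaw 169.3 xax [-0.006  0.001 -1.   ] F [-0.7  0.1 -2.6] M [ 0.02  0.   -0.05] w 38.2 j6 -0.12
368 132 435 267
```

View pics/c4.png

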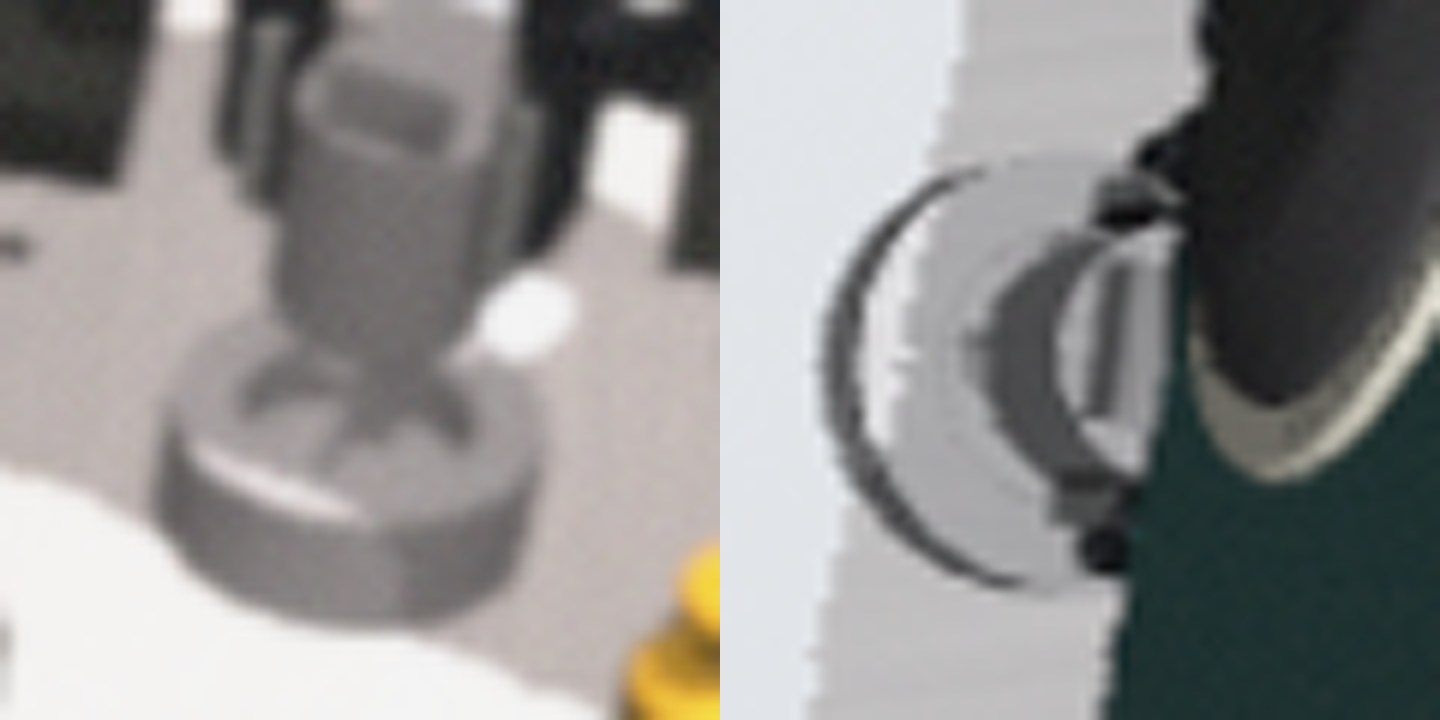

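Side view: the anvil hangs over the bore with the slot opening toward the camera, and nothing is touching. Top view: it is mostly hidden by the arm. I'll check the alignment by comparing predicted and seen edges.

Run:
```python
from st import *
s=capture("side");t=capture("top");e=bot.get_obs()["ee_pos"];a=np.linspace(0,2*np.pi,180)
ext=lambda c,x,y,r,z:np.array([proj(c,(x+r*np.cos(q),y+r*np.sin(q),z)) for q in a])
for c,(u0,v0) in((s,(338,102)),(t,(405,237))):
    for n,x,y,r,z in(("body foot",e[0],e[1],20,85.5),("body top",e[0],e[1],20,126),("rim out",512.4,-138,35,58),("rim bore",512.4,-138,21.5,58)):
        P=(ext(c,x,y,r,z)-(u0,v0))*12; print(n,P.min(0).round(),P.max(0).round())
```

```text
body foot [261. 220.] [485. 349.]
body top [293.  27.] [525. 155.]
rim out [164. 291.] [548. 519.]
rim bore [237. 333.] [473. 473.]
body foot [263. 229.] [527. 493.]
body top [344. 215.] [620. 492.]
rim out [131. 146.] [579. 595.]
rim bore [217. 231.] [492. 507.]
```

```bash
python3 -m pendant '[[[1,0.001,-0.0025,-0.005,0,-0.4,0],[1,0,0,-0.003,0,0,0],[1,0,0,0,0,0,0],[1,0,0,0,0,0,0]]]' 
python3 st.py
```

```text
clock: 8.92
ee_pos: [514.5, -138.6, 92.7]
orientation: [0.546, 0.45, -0.543, 0.452]
contact_force: [0.8, -0.0, -2.8]
grip_width: 0.447
t8.92 tcp [ 514.5 -138.6   92.7] jaw 169.3 xax [ 0.005  0.    -1.   ] F [ 0.8 -0.  -2.8] M [-0.   -0.02  0.  ] w 38.0 j6 -0.13
```

```bash
python3 -m pendant '[[[1,-0.0013,0.0005,-0.004,0,0.2,0],[1,0,0,-0.004,0,0,0],[1,0,0,0,0,0,0],[1,0,0,0,0,0,0]]]' 
python3 st.py
python3 -m pendant '[[[1,0,0,-0.004,0,0,0],[1,0,0,0,0,0,0]]]'
python3 st.py
```

```text
clock: 9.25
ee_pos: [513.0, -138.1, 84.0]
orientation: [0.545, 0.451, -0.544, 0.451]
contact_force: [-0.3, 0.1, -3.0]
grip_width: 0.445
t9.25 tcp [ 513.  -138.1   84. ] jaw 169.3 xax [ 0.001  0.    -1.   ] F [-0.3  0.1 -3. ] M [0.   0.02 0.02] w 37.8 j6 -0.12
clock: 9.42
ee_pos: [512.9, -138.1, 79.5]
orientation: [0.545, 0.451, -0.544, 0.451]
contact_force: [-0.2, -0.1, -3.4]
grip_width: 0.45
t9.42 tcp [ 512.9 -138.1   79.5] jaw 169.3 xax [ 0.001  0.    -1.   ] F [-0.2 -0.1 -3.4] M [-0.03  0.   -0.03] w 38.2 j6 -0.12
```

Now inside the mouth (the key's foot is about 3 mm below the rim) with no contact. I'll keep going in small steps.

```bash
python3 -m pendant '[[[1,0,0,-0.003,0,0,0],[1,0,0,-0.001,0,0,0]]]'; python3 st.py
python3 -m pendant '[[[1,0,0,-0.003,0,0,0],[1,0,0,0,0,0,0]]]'; python3 st.py
python3 -m pendant '[[[1,0,0,-0.002,0,0,0],[1,0,0,0,0,0,0]]]'; python3 st.py
```

```text
clock: 9.58
ee_pos: [513.0, -138.1, 75.3]
orientation: [0.545, 0.451, -0.544, 0.451]
contact_force: [0.2, -0.7, -3.7]
grip_width: 0.45
t9.58 tcp [ 513.  -138.1   75.3] jaw 169.3 xax [ 0.001 -0.    -1.   ] F [ 0.2 -0.7 -3.7] M [ 0.03 -0.01 -0.05] w 38.3 j6 -0.12
clock: 9.75
ee_pos: [513.0, -138.1, 71.8]
orientation: [0.545, 0.451, -0.544, 0.451]
contact_force: [0.0, -0.2, -3.1]
grip_width: 0.45
t9.75 tcp [ 513.  -138.1   71.8] jaw 169.3 xax [ 0.001  0.    -1.   ] F [ 0.  -0.2 -3.1] M [-0.01  0.   -0.03] w 38.3 j6 -0.12
clock: 9.92
ee_pos: [513.0, -138.1, 69.5]
orientation: [0.545, 0.451, -0.544, 0.451]
contact_force: [-0.1, -0.1, -4.1]
grip_width: 0.449
t9.92 tcp [ 513.  -138.1   69.5] jaw 169.3 xax [ 0.001  0.    -1.   ] F [-0.1 -0.1 -4.1] M [-0.04 -0.    0.03] w 38.2 j6 -0.12
```

Origin is about 1 mm above the floor, with no side force. I'll touch down lightly.

```bash
python3 -m pendant '[[[1,0,0,-0.001,0,0,0],[1,0,0,0,0,0,0]]]'; python3 st.py
python3 -m pendant '[[[1,0,0,-0.0007,0,0,0],[1,0,0,0,0,0,0]]]'; python3 st.py
```

```text
clock: 10.08
ee_pos: [513.0, -138.1, 68.4]
orientation: [0.545, 0.451, -0.544, 0.451]
contact_force: [0.5, -0.4, -3.1]
grip_width: 0.45
t10.08 tcp [ 513.  -138.1   68.4] jaw 169.3 xax [ 0.001  0.    -1.   ] F [ 0.5 -0.4 -3.1] M [-0.   -0.   -0.02] w 38.3 j6 -0.12
clock: 10.25
ee_pos: [513.2, -138.2, 68.0]
orientation: [0.545, 0.451, -0.544, 0.451]
contact_force: [-0.6, 0.3, -1.4]
grip_width: 0.451
t10.25 tcp [ 513.2 -138.2   68. ] jaw 169.3 xax [ 0.002 -0.    -1.   ] F [-0.6  0.3 -1.4] M [0.06 0.1  0.04] w 38.3 j6 -0.12
```

```bash
python3 -m pendant '[[[1,0,0,-0.0006,0,0,0],[1,0,0,-0.0006,0,0,0]]]'; python3 st.py
python3 -m pendant '[[[1,0,0,-0.0006,0,0,1.5],[1,0,0,-0.0006,0,0,1.5]]]'; python3 st.py
```

```text
clock: 10.42
ee_pos: [513.3, -138.4, 67.6]
orientation: [0.545, 0.45, -0.544, 0.452]
contact_force: [-4.2, 0.4, 5.3]
grip_width: 0.449
t10.42 tcp [ 513.3 -138.4   67.6] jaw 169.3 xax [ 0.002 -0.001 -1.   ] F [-4.2  0.4  5.3] M [0.04 0.78 0.08] w 38.1 j6 -0.12
clock: 10.58
ee_pos: [513.8, -138.7, 67.5]
orientation: [0.533, 0.464, -0.532, 0.466]
contact_force: [-2.4, -1.7, 3.7]
grip_width: 0.446
t10.58 tcp [ 513.8 -138.7   67.5] jaw 172.3 xax [ 0.003 -0.001 -1.   ] F [-2.4 -1.7  3.7] M [-0.27  0.36 -0.11] w 37.9 j6 -0.18
```

```bash
python3 -m pendant '[[[1,-0.0007,0.0004,-0.0005,0,0.15,1.5],[1,-0.0003,0.0002,-0.0005,0,0,1.5]]]'; python3 st.py
python3 -m pendant '[[[1,0,0,-0.0005,0,0,1.5],[1,0,0,-0.0005,0,0,1.5]]]'; python3 st.py
```

```text
clock: 10.75
ee_pos: [513.1, -138.3, 66.9]
orientation: [0.52, 0.479, -0.519, 0.481]
contact_force: [0.9, 0.0, -3.3]
grip_width: 0.447
t10.75 tcp [ 513.1 -138.3   66.9] jaw 175.4 xax [ 0.002 -0.002 -1.   ] F [ 0.9  0.  -3.3] M [ 0.04 -0.01 -0.01] w 38.0 j6 -0.23
clock: 10.92
ee_pos: [513.0, -138.3, 65.6]
orientation: [0.506, 0.493, -0.506, 0.495]
contact_force: [0.5, -0.1, -2.8]
grip_width: 0.454
t10.92 tcp [ 513.  -138.3   65.6] jaw 178.6 xax [ 0.002 -0.002 -1.   ] F [ 0.5 -0.1 -2.8] M [-0.01 -0.01 -0.01] w 38.5 j6 -0.29
```

The force is back to hanging weight only while it goes down, so the key has found the slot. I'll lower it gently, watching the force.

```bash
python3 -m pendant '[[[1,0,0,-0.0012,0,0,0],[1,0,0,-0.0005,0,0,0]]]'; python3 st.py
python3 -m pendant '[[[1,0,0,-0.0012,0,0,0],[1,0,0,-0.0005,0,0,0]]]'; python3 st.py
```

```text
clock: 11.08
ee_pos: [512.9, -138.3, 63.5]
orientation: [0.506, 0.493, -0.506, 0.495]
contact_force: [-0.2, 0.1, -2.5]
grip_width: 0.451
t11.08 tcp [ 512.9 -138.3   63.5] jaw 178.6 xax [ 0.002 -0.001 -1.   ] F [-0.2  0.1 -2.5] M [-0.04 -0.03 -0.02] w 38.3 j6 -0.29
clock: 11.25
ee_pos: [512.9, -138.2, 61.4]
orientation: [0.506, 0.493, -0.506, 0.494]
contact_force: [-0.8, 0.9, -3.3]
grip_width: 0.451
t11.25 tcp [ 512.9 -138.2   61.4] jaw 178.5 xax [ 0.002 -0.001 -1.   ] F [-0.8  0.9 -3.3] M [-0.03  0.02  0.01] w 38.3 j6 -0.29
```

```bash
python3 -m pendant '[[[1,0,0,-0.0008,0,0,0],[1,0,0,0,0,0,0]]]'; python3 st.py
python3 -m pendant '[[[1,0,0,-0.0006,0,0,0],[1,0,0,0,0,0,0]]]'; python3 st.py
python3 -m pendant '[[[1,0,0,-0.0005,0,0,0],[1,0,0,0,0,0,0]]]'; python3 st.py
```

```text
clock: 11.42
ee_pos: [513.0, -138.3, 60.6]
orientation: [0.507, 0.493, -0.507, 0.494]
contact_force: [-0.7, 0.1, -2.0]
grip_width: 0.448
t11.42 tcp [ 513.  -138.3   60.6] jaw 178.5 xax [ 0.002 -0.002 -1.   ] F [-0.7  0.1 -2. ] M [-0.04  0.1   0.01] w 38.1 j6 -0.28
clock: 11.58
ee_pos: [513.1, -138.4, 60.7]
orientation: [0.507, 0.492, -0.507, 0.494]
contact_force: [0.5, 0.1, -3.8]
grip_width: 0.448
t11.58 tcp [ 513.1 -138.4   60.7] jaw 178.5 xax [ 0.002 -0.002 -1.   ] F [ 0.5  0.1 -3.8] M [ 0.05 -0.02 -0.04] w 38.1 j6 -0.28
clock: 11.75
ee_pos: [513.2, -138.5, 60.6]
orientation: [0.507, 0.492, -0.507, 0.494]
contact_force: [-1.6, 0.9, -2.0]
grip_width: 0.447
t11.75 tcp [ 513.2 -138.5   60.6] jaw 178.5 xax [ 0.002 -0.002 -1.   ] F [-1.6  0.9 -2. ] M [ 0.07  0.25 -0.01] w 38.0 j6 -0.28
```

```bash
python3 -m pendant '[[[1,-0.0002,0.0002,-0.0008,0,0.1,0],[1,0,0,-0.0008,0,0,0]]]'; python3 st.py
```

```text
clock: 11.92
ee_pos: [513.3, -138.5, 60.4]
orientation: [-0.506, -0.492, 0.507, -0.494]
contact_force: [-9.0, 2.2, 14.4]
grip_width: 0.451
t11.92 tcp [ 513.3 -138.5   60.4] jaw 178.4 xax [ 0.001 -0.003 -1.   ] F [-9.   2.2 14.4] M [ 0.48  1.84 -0.01] w 38.3 j6 -0.28
```

It meets the floor firmly at z=60.4, 8 mm below first touch, so it is home. I'll relax, release and retreat upward.

```bash
python3 -m pendant '[[[1,0,0,0.0004,0,0,0],[1,0,0,0,0,0,0]]]'; python3 st.py
python3 -m pendant '[[[0.2,0,0,0,0,0,0],[-0.1,0,0,0,0,0,0],[-0.5,0,0,0,0,0,0],[-0.5,0,0,0,0,0,0],[-0.5,0,0,0,0,0,0],[-0.5,0,0,0,0,0,0]]]'; python3 st.py
```

```text
clock: 12.08
ee_pos: [513.3, -138.5, 60.8]
orientation: [-0.506, -0.492, 0.507, -0.494]
contact_force: [0.5, 0.2, -3.4]
grip_width: 0.449
t12.08 tcp [ 513.3 -138.5   60.8] jaw 178.4 xax [ 0.001 -0.003 -1.   ] F [ 0.5  0.2 -3.4] M [-0.03  0.03  0.04] w 38.1 j6 -0.28
clock: 12.58
ee_pos: [513.7, -138.5, 60.6]
orientation: [-0.507, -0.492, 0.507, -0.494]
contact_force: [-0.9, 0.3, -0.4]
grip_width: 0.749
t12.58 tcp [ 513.7 -138.5   60.6] jaw 178.4 xax [ 0.002 -0.003 -1.   ] F [-0.9  0.3 -0.4] M [ 0.01 -0.03  0.03] w 63.7 j6 -0.28
```

```bash
python3 -m pendant '[[[-0.5,0,0,0.005,0,0,0],[-0.5,0,0,0.01,0,0,0],[-0.5,0,0,0.015,0,0,0],[-0.5,0,0,0.02,0,0,0],[-0.5,0,0,0.02,0,0,0],[-0.5,0,0,0.02,0,0,0],[-0.5,0,0,0.02,0,0,0],[-0.5,0,0,0.01,0,0,0]]]'; python3 st.py
python3 -m pendant '[[[-0.5,-0.01,0.02,0.015,0,0,0],[-0.5,-0.01,0.025,0.01,0,0,0],[-0.5,-0.01,0.03,0.005,0,0,0],[-0.5,-0.01,0.03,0.005,0,0,0],[-0.5,-0.01,0.03,0.005,0,0,0],[-0.5,-0.01,0.03,0.005,0,0,0],[-0.5,-0.01,0.02,0.005,0,0,0],[-0.5,0,0,0,0,0,0]]]'
python3 - <<'E'
from st import *
st()
s=capture("side");t=capture("top")
A=crop(s,368,132,40,5);B=crop(t,434,266,40,5)
im=np.vstack([np.hstack([cv2.resize(A,(400,400)),cv2.resize(B,(400,400))])]); cv2.imwrite("pics/c5.png",im)
cv2.imwrite("pics/top5.png",cv2.cvtColor(t["color"],cv2.COLOR_RGB2BGR))
E
```

```text
clock: 13.25
ee_pos: [512.0, -137.9, 189.0]
orientation: [-0.506, -0.493, 0.507, -0.494]
contact_force: [0.8, 0.0, 0.2]
grip_width: 0.75
t13.25 tcp [ 512.  -137.9  189. ] jaw 178.4 xax [ 0.    -0.002 -1.   ] F [0.8 0.  0.2] M [ 0.03 -0.02 -0.06] w 63.8 j6 -0.28
clock: 13.92
ee_pos: [437.8, 52.7, 247.9]
orientation: [0.509, 0.49, -0.507, 0.494]
contact_force: [-0.2, -0.7, -0.3]
grip_width: 0.748
t13.92 tcp [437.8  52.7 247.9] jaw 178.2 xax [ 0.007 -0.002 -1.   ] F [-0.2 -0.7 -0.3] M [-0.04  0.02  0.04] w 63.6 j6 0.1
```

View pics/c5.png

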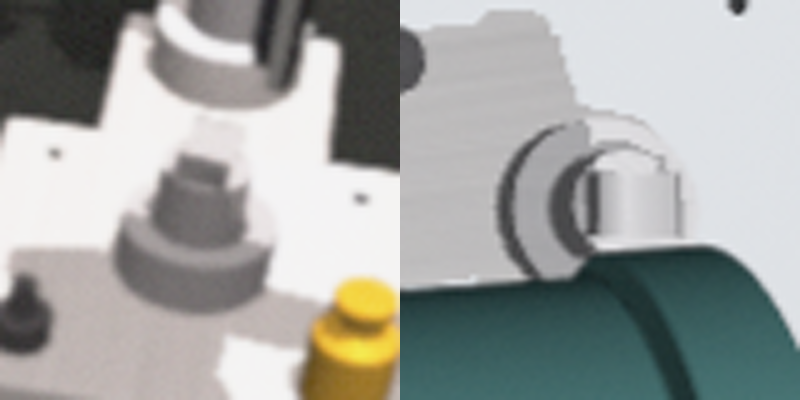

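View pics/top5.png

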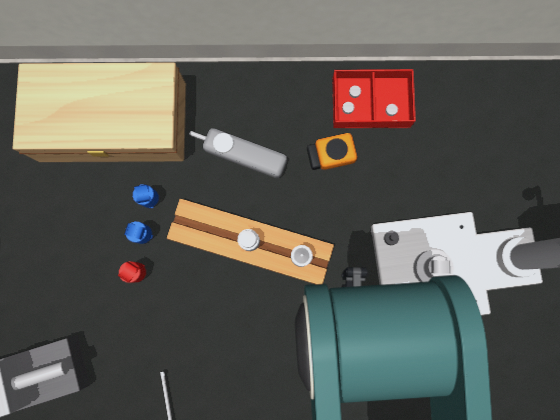

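The anvil stands upright in the socket with its ridges along image columns, i.e. the key along the slot. The other two anvils, the tape, the gauge and the adaptor are in place in the top view; the weight is hidden there but stands in the side view. One numeric height check, then I'll hand in.

```bash
python3 -m pendant '[[[-0.5,0,0,0,0,0,0],[-0.5,0,0,0,0,0,0],[-0.5,0,0,0,0,0,0],[-0.5,0,0,0,0,0,0]]]' >/dev/null
python3 - <<'E'
from st import *
st()
s=capture("side");a=np.linspace(0,2*np.pi,180)
for z in(88,96):
    P=np.array([proj(s,(513+20*np.cos(q),-138+20*np.sin(q),z)) for q in a]); P=(P-(328,92))*5
    print("body top z",z,"crop x",P[:,0].min().round(),P[:,0].max().round(),"y",P[:,1].min().round(),P[:,1].max().round())
for z in(100,108): print("ridge far/near top",z,[((np.array(proj(s,(513,y,z)))-(328,92))*5).round() for y in(-158,-118)])
g=cv2.cvtColor(s["color"],cv2.COLOR_RGB2GRAY); print(g[108:142,371])
E
```

```text
t14.35 tcp [439.6  48.1 245.9] jaw 178.0 xax [ 0.005 -0.004 -1.   ] F [ 0.2  0.1 -0.7] M [ 0.05 -0.01 -0.01] w 63.6 j6 0.09
body top z 88 crop x 160.0 254.0 y 134.0 188.0
body top z 96 crop x 163.0 257.0 y 118.0 172.0
ridge far/near top 100 [array([222., 112.]), array([201., 162.])]
ridge far/near top 108 [array([224.,  97.]), array([204., 146.])]
[154 153 154 152 153 182 231 238 225 223 227 227 226 228 225 213 159 117
 104  98  98 112 119 114 113 109 114 112 110 109 112 110 111 122]
```

Ridge edges at crop y of about 108 (far) and 160 (near) match the home prediction of 112 and 162. If it weren't home they would be at 97 and 146.

```bash
python3 -c "
from cell import bot
print(bot.sign_off())"
```

```text
the job is handed in; nothing more can be done
None
```

The V-grooved anvil is fully home in the socket and released, and the job was handed in at about 14.4 s.

- **Fitting:** I gripped it across the rack at 60 N and set it key-down in the bore, touching the floor at about 5 N. After roughly 6° of turning under light pressure the key found the slot. It then went down 8 mm with no resistance beyond its own weight, and one light press of about 14 N on the bottom confirmed it was seated.
- **Last checks:**
  - **Height:** In the side view, the ridge edges sit within about 4 enlarged-crop pixels (under 1 camera pixel) of the fully-home prediction. They are 11 to 14 crop pixels away from where they would be if the key were still on the floor.
  - **Key direction:** The ridges lie square to the slot, as expected with the key in it.
  - **Gripper:** It is clear of everything and the force reads about zero.
- **Other items:** The other two anvils, the tape measure, the pocket gauge and the adaptor look unmoved in the last top view. The arm hid the brass weight there, so I only saw it in the side view, standing upright on the base plate.
- **Disagreements:** The two cameras differed by about 1 to 2 mm on the socket's position. The key also dropped in a few degrees before the angle I had estimated. During the carry the tool sagged about 35 mm and tilted 2.6°, which I corrected before going into the socket.

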